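Slide the syringe carton home between the painted rails

TASK

Push the white syringe carton across the rack's board and down the lane between the two green rails until it rests fully home and straight against the wooden stop at the far end. The rails are freshly painted: nothing, neither the carton nor the gripper, may touch either of them. Only push the carton with the fingers, never lift or tip it, leave the tin, the amber jar and the syringe where they are, and finish clear of everything.

Things in the scene. Friction and masses are not known exactly. Their poses are not given: they have to be found in the camera images.
- rack: Fixed rack: grey board 480 x 180 mm, top face 6 mm above the counter, with two green rails and a dark wood stop. Origin on the counter plane, on the lane's centre line; +x down the lane to the stop, +y left, +z up. Board: x -255 to 225, y -90 to 90 mm. Rails: x -30 (mouth) to 210; before the mouth the board is bare. Stop: 137 mm wide, top 46 mm above the counter, face at x 210.
- rail_left: Left (+y) green rail, 240 mm long, 8 mm thick, 16 mm high; its top is 22 mm above the counter. Origin at the middle of its underside, at rack x 90, y 64.5 mm; inner face at rack y 60.5. Axes as the rack. Must not be touched.
- rail_right: Right (-y) green rail, same size; origin at rack x 90, y -64.5 mm, inner face at rack y -60.5, so the lane is 121 mm wide. Must not be touched.
- lane_mouth (a point): Point on the board's top face, on the lane's centre line, at the rails' near ends (the lane's entrance). Same axes as the rack.
- lane_end (a point): Point on the board's top face, on the lane's centre line, at the face of the stop. Same axes as the rack.
- carton: Loose closed white carton with blue bands, 120 mm long (x), 95 wide (y), 60 high, 0.2 to 0.5 kg, on the board before the lane's mouth, off centre and turned. Origin at the centre of its underside, 6 mm above the counter; its +x end goes in first. Home, its origin is at rack x 150, y 0 (mm), with 13 mm free each side. Slides with ordinary friction; stops when no longer pushed.
- tin: Bystander: milk powder tin, 68 mm across, 110 mm high, upright on the counter beside the board. Origin at the centre of its underside.
- vial: Bystander: amber glass jar with a white cap, 40 mm across, 75 mm high, upright on the counter beside the board. Origin at the centre of its underside.
- syringe: Bystander: clear and white plastic syringe lying flat on the counter beyond the stop, across the lane's line, about 135 mm long (its x, nozzle at +x), 38 mm over the flange, 24 mm high. Origin at its underside near the middle.
Not all that is in view belongs to the job. What is shaped like the carton but yellow is not meant.

How it is judged:
On the way:
1. the carton's leading end has entered the lane between the rails (x of carton in the frame of rack between -0.03 and 0.13 m and y of carton in the frame of rack between -0.02 and 0.02 m and z of carton in the frame of rack below 0.012 m), for 0.1 s.
At the end, for the whole second after the job is handed in: The carton lies flat on the board at rest in the lane, its leading face within 7 mm of the stop, within 14 mm of the centre line and within 0.1 rad of straight (x of carton in the frame of rack between 0.143 and 0.155 m and y of carton in the frame of rack between -0.014 and 0.014 m and z of carton in the frame of rack below 0.01 m and angle between the x axis of carton and the x axis of rack, either way round below 0.1 rad and angle between carton's own z axis and vertical below 0.06 rad and linear speed of carton below 0.01 m/s); the robot touches nothing.
It fails at once if something touches a rail (contact force between any of rail_left, rail_right and anything else above 0.2 N).
It fails at once if the carton is lifted or tipped (z of carton in the frame of rack above 0.016 m or angle between carton's own z axis and vertical above 0.15 rad).
It fails at once if the tin is moved more than 2 cm or tipped (distance of tin from where it was at the start of the episode above 0.02 m or angle between tin's own z axis and vertical above 0.3 rad).
It fails at once if the amber jar is moved more than 2 cm or tipped (distance of vial from where it was at the start of the episode above 0.02 m or angle between vial's own z axis and vertical above 0.3 rad).
It fails at once if the syringe is moved more than 2 cm or tipped (distance of syringe from where it was at the start of the episode above 0.02 m or angle between syringe's own z axis and vertical above 0.3 rad).
It also fails if it takes over 72 s, if anything falls off the work surface, if the arm or the gripper's body presses on something with over 40 N, if the wrist force passes 120 N, or if a joint passes its speed limit or range.

ROBOT

A 7-joint arm with a two-finger parallel gripper is mounted at the origin on the work surface. World frame = base frame: x ahead of the robot, y to its left, z up, the work surface at z = 0. Lengths are in m, angles in rad, forces in N, time in s.
With the tool pointing down it reaches from about 0.4 to 0.75 m from the base axis. Payload 19.5 kg.
Tool frame: the origin (TCP) lies on the centre line of the jaws, within the pads' length; the fingertips stand 17 mm ahead of it and the grasp point (between the pads) lies 2 mm behind it (manip.tips_ahead is the distance from the TCP to the fingertips, in m); z points along the fingers, y is the line along which they close (so a half turn about z gives the same grasp; the last joint's range is limited). The gripper opens to 85 mm and grips with 20 to 120 N. Pads are 22 mm wide; open, the fingers measure 114 mm over their backs; the gripper's body (76 mm by 85 mm) begins 54 mm behind the grasp point. The pads swing forward as they close: fully open they stand 13 mm farther back than shut.
Start: joints at [-1.171, 0.707, -0.028, 1.485, 0.022, 0.951, -0.075], TCP at [0.246, 0.52, 0.248] pointing down, gripper open.
Joint ranges: [-2.71, 2.71], [-0.32, 2.16], [-1.57, 1.52], [0, 2.45], [-1.46, 4.6], [0, 2.02], [-2.83, 2.83]. Speed limits (rad/s): [1.89, 1.89, 2.57, 2.57, 3.01, 3.01, 3.01].

INTERFACE

Orientations are given as a unit quaternion [w, x, y, z].
In Python, from cell import manip gives the robot as it stands. Calls block until the motion is done:
- manip.move_to(position, orientation): joint-space move of the TCP to a pose.
- manip.move_l(position, orientation=None, vel=0.15, force_limit=None): straight line of the TCP; orientation=None keeps the orientation; vel is the mean speed in m/s. With force_limit (N) it stops when the force on the tool has changed by that much, and returns True; else False.
- manip.goto_joints(angles): joint-space move.
- manip.gripper_to(opening, grip_force=None): opening from 0.0 (shut) to 1.0 (fully open); grip_force is the grip in N (None keeps the last); returns when the fingers have stopped.
- manip.hold(seconds).
- manip.ik(position, orientation): joint angles nearest the present ones, or None.
- manip.read_state(): the state.
- manip.snapshot(name): name is "scene" or "side" or "wrist"; returns a dict with "frame" (400x640x3 uint8, red, green, blue), "camera_matrix" (3x3 intrinsics, pixels), "dist_coeffs" ([k1, k2, p1, p2, k3] as OpenCV has them; the pictures are not rectified), "T" (4x4, takes a point from camera to world coordinates). Camera axes: x right, y down, z forward; pixel columns grow to the right and rows downward; lengths in m; the calibration is good to about 2 mm. A picture is of the moment at which its call begins. There is no depth.
A pose or a line that the arm cannot do raises manip.PlanningError and nothing moves.
- manip.job_done(): hands the job in; it is judged then, once.
Trained networks look in a picture, given as the dict that the camera call returned (one of the last four; its "shot" number tells which), for a name from the list of things; names that differ only in an ending like _2 or _b are one class to them, and where a whole thing is asked for, a point or a joint stands for the part that bears it (a point fixed in the world has none). Each returns a list of dicts, best first, with "confidence" (0 to 1); they miss things now and then, are a little off and sometimes report something else, mostly with a low value. They report only what shows in the picture. A call takes as long as a camera call. They do not tell look-alikes from the thing itself.
- manip.recognise(picture, thing): "rect" ([left, top, right, bottom] in pixels, round what is visible of it).
- manip.spot_point(picture, thing): "centre" ([column, row] in pixels: a listed point, or the origin of a listed thing).
The state is a dict: "time_s": time; "q": joint angles; "dq": joint speeds; "joint_efforts": joint torques, N m; "tcp_pos": TCP position; "tcp_rot": TCP orientation; "ft_force": force on the tool from outside, world axes, zero at the start; "ft_torque": the same for the moment, N m; "gripper_width": opening from 0.0 (shut) to 1.0 (fully open); "gripper_force": force on a finger pad.
Only numpy, scipy, OpenCV 4.12 (cv2) and the standard library are available. Lean on these libraries where they do the work, as an engineer would, in place of code of your own. Each camera call takes 0.05 s, during which the arm holds its last target. There are 200 camera calls.

## Working session

There is one attempt and no reset: what is moved stays moved. The work goes in short steps, each a Python script; the robot and the scene stay as the last script left them, time stands still between calls to the robot, and variables do not carry over. Pictures are saved under pics/ and viewed, at most 10 in all, crops included, and the job is handed in when it is done.

```bash
mkdir -p pics
cat > look.py <<'E'
from cell import manip
import numpy as np, cv2
def ray(p,uv,z):
    n=cv2.undistortPoints(np.array([[uv]],float),np.array(p["camera_matrix"]),np.array(p["dist_coeffs"]))[0,0]
    T=np.array(p["T"]); d=T[:3,:3]@[n[0],n[1],1]; o=T[:3,3]
    return o+d*(z-o[2])/d[2]
def proj(p,X):
    T=np.linalg.inv(np.array(p["T"])); 
    r,_=cv2.Rodrigues(T[:3,:3])
    return cv2.projectPoints(np.array(X,float).reshape(-1,1,3),r,T[:3,3],np.array(p["camera_matrix"]),np.array(p["dist_coeffs"]))[0][:,0]
def save(p,n): cv2.imwrite(f"pics/{n}.png",p["frame"][:,:,::-1])
E
python3 - <<'E'
from look import *
Z=dict(rack=0,rail_left=.006,rail_right=.006,lane_mouth=.006,lane_end=.006,carton=.006,tin=0,vial=0,syringe=0)
for c in ["scene","side"]:
    p=manip.snapshot(c); save(p,c+"0"); print(c,np.round(p["T"],3).tolist())
    for n,z in Z.items():
        for d in manip.spot_point(p,n)[:2]: print(n,round(d["confidence"],2),np.round(d["centre"]),ray(p,d["centre"],z).round(3))
print(manip.read_state())
E
```

```text
scene [[-0.814, 0.423, -0.398, 0.965], [0.581, 0.594, -0.556, 0.562], [0.001, -0.684, -0.729, 0.761], [0.0, 0.0, 0.0, 1.0]]
rack 0.65 [350. 225.] [0.557 0.094 0.   ]
rail_left 0.58 [399. 232.] [0.482 0.18  0.006]
rail_right 0.81 [355. 263.] [0.614 0.188 0.006]
lane_mouth 0.82 [341. 214.] [0.555 0.061 0.006]
lane_end 0.86 [421. 286.] [0.539 0.31  0.006]
carton 0.95 [307. 189.] [ 0.575 -0.053  0.006]
carton 0.73 [206. 196.] [ 0.791 -0.177  0.006]
tin 0.61 [319. 277.] [0.695 0.168 0.   ]
vial 0.98 [348. 318.] [0.703 0.278 0.   ]
syringe 0.57 [446. 305.] [0.528 0.371 0.   ]
side [[-0.996, -0.057, 0.068, 0.502], [-0.087, 0.474, -0.876, 0.768], [0.017, -0.879, -0.477, 0.454], [0.0, 0.0, 0.0, 1.0]]
rack 0.71 [320. 242.] [0.562 0.09  0.   ]
rack 0.29 [220. 306.] [0.698 0.286 0.   ]
rail_left 0.98 [357. 272.] [0.488 0.186 0.006]
rail_right 0.94 [282. 268.] [0.618 0.188 0.006]
lane_mouth 0.9 [317. 234.] [0.569 0.072 0.006]
lane_end 0.7 [314. 317.] [0.551 0.3   0.006]
carton 0.69 [330. 164.] [ 0.569 -0.272  0.006]
carton 0.66 [241. 178.] [ 0.781 -0.159  0.006]
tin 0.61 [240. 258.] [0.7   0.159 0.   ]
vial 0.92 [218. 307.] [0.7   0.289 0.   ]
syringe 0.9 [319. 357.] [0.536 0.37  0.   ]
{'time_s': 1.0, 'q': array([-1.17068838,  0.70646456, -0.0275852 ,  1.48462667,  0.02203665,
        0.95089307, -0.07550097]), 'dq': array([ 0.00062305,  0.00018838, -0.00019785,  0.00084739, -0.00078084,
       -0.00100897,  0.00051963]), 'joint_efforts': array([-1.87137884e-04, -8.82972407e+01,  1.23464618e+00, -2.36384207e+01,
        1.71610247e-02,  1.67970982e-03, -2.29585498e-05]), 'tcp_pos': array([0.24585403, 0.51975432, 0.2482822 ]), 'tcp_rot': array([ 7.97116856e-06,  2.19116806e-01,  9.75698633e-01, -4.62922131e-05]), 'ft_force': array([ 0.13852265, -0.17272867,  0.32570091]), 'ft_torque': array([ 0.01284444, -0.00815513, -0.01498357]), 'gripper_force': 0.0, 'gripper_width': 0.9990950533135446}
```

View pics/scene0.png

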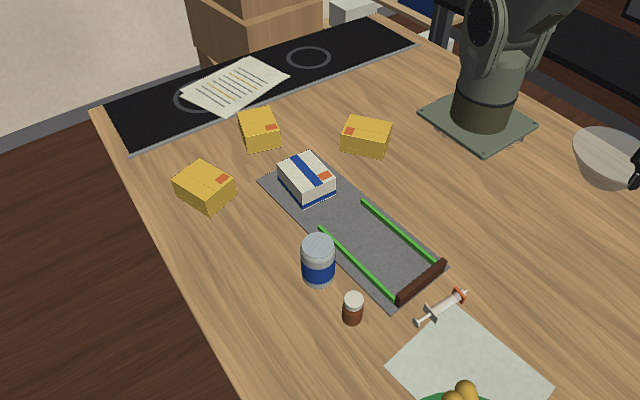

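View pics/side0.png

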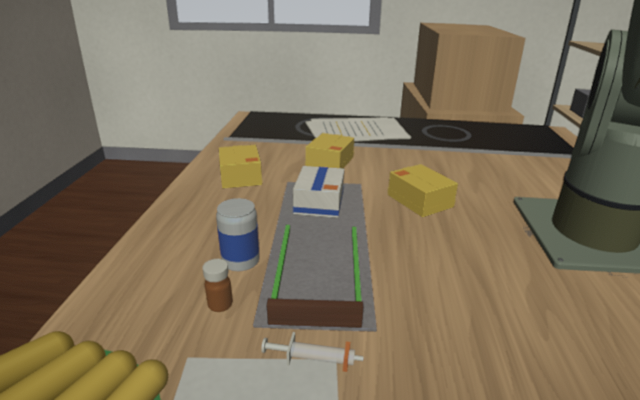

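The lane runs roughly along world +y. The carton sits at the near end of the board (scene px ~307,180), turned slightly, with a yellow box behind it. Next I'll fit the rack and carton outlines.

```bash
cat >> look.py <<'E'
from scipy.optimize import minimize
def box(pose,x0,x1,y0,y1,z0,z1):
    c,s=np.cos(pose[2]),np.sin(pose[2])
    return np.array([[pose[0]+c*x-s*y,pose[1]+s*x+c*y,z] for x in(x0,x1) for y in(y0,y1) for z in(z0,z1)])
RAILS=[(-.03,.21,y-.004,y+.004,.006,.022) for y in(.0645,-.0645)]
CART=[(-.06,.06,-.0475,.0475,.006,.066)]
def hull(p,B): return cv2.convexHull(proj(p,B).astype(np.float32))
def render(p,pose,boxes):
    m=np.zeros((1200,1920),np.uint8)
    for b in boxes: cv2.fillConvexPoly(m,np.round((hull(p,box(pose,*b))+.5)*3*16).astype(np.int32),255,shift=4)
    return cv2.resize(m,(640,400),interpolation=cv2.INTER_AREA)/255.
def fit(pics,masks,pose,boxes):
    S=np.array([.01,.01,.05]); pose=np.array(pose,float)
    f=lambda v:sum(abs(render(p,pose+v*S,boxes)-m).sum()/m.sum() for p,m in zip(pics,masks))/len(pics)
    r=minimize(f,np.zeros(3),method="Nelder-Mead",options=dict(initial_simplex=np.vstack([np.zeros(3),np.eye(3)*1.5]),maxiter=250,xatol=.005,fatol=1e-5))
    return pose+r.x*S,r.fun
def green(p):
    h=cv2.cvtColor(p["frame"],cv2.COLOR_RGB2HSV); return ((h[...,0]>45)&(h[...,0]<75)&(h[...,1]>110)&(h[...,2]>50))*1.
def grab(p,pose):
    r=render(p,pose,CART); m=np.full(r.shape,cv2.GC_BGD,np.uint8)
    m[cv2.dilate(r,np.ones((25,25)))>0]=cv2.GC_PR_BGD; m[r>.5]=cv2.GC_PR_FGD
    m[cv2.erode(r,np.ones((13,13)))>.5]=cv2.GC_FGD
    cv2.grabCut(p["frame"][:,:,::-1].copy(),m,None,np.zeros((1,65)),np.zeros((1,65)),6,cv2.GC_INIT_WITH_MASK)
    return ((m==1)|(m==3))*1.
def draw(p,rack,cart,name,crop,k=4):
    im=p["frame"][:,:,::-1].copy(); l,t,r,b=crop
    im=cv2.resize(im[t:b,l:r],None,fx=k,fy=k,interpolation=cv2.INTER_NEAREST)
    for pose,bs in((rack,RAILS+[(-.255,.225,-.09,.09,.006,.006)]),(cart,CART)):
        for b_ in bs: 
            q=(proj(p,box(pose,*b_))-[l,t]+.5)*k
            for i in range(8):
                for j in(1,2,4):
                    if not i&j: cv2.line(im,tuple(q[i].astype(int).tolist()),tuple(q[i|j].astype(int).tolist()),(0,0,255),1)
    cv2.imwrite(f"pics/{name}.png",im)
E
python3 - <<'E'
from look import *
P=[manip.snapshot(c) for c in("scene","side")]
G=[green(p) for p in P]; print([g.sum() for g in G])
rk,e=fit(P,G,[.557,.094,1.6],RAILS); print("rack",rk.round(4),e)
for i in(0,1): print(fit(P[i:i+1],G[i:i+1],rk,RAILS))
ct=np.array([.575,-.055,rk[2]])
for _ in range(3):
    M=[grab(p,ct) for p in P]; ct,e=fit(P,M,ct,CART); print("cart",ct.round(4),e)
for i in(0,1): print(fit(P[i:i+1],M[i:i+1],ct,CART))
c,s=np.cos(rk[2]),np.sin(rk[2]); d=ct[:2]-rk[:2]; print("in rack",c*d[0]+s*d[1],-s*d[0]+c*d[1],ct[2]-rk[2])
for uv in((262,152),(245,149),(280,145)): print("yellow",ray(P[0],uv,0))
a=(230,90,430,290);draw(P[0],rk,ct,"fit0",a,3); draw(P[1],rk,ct,"fit1",(230,130,400,330),3)
cv2.imwrite("pics/fit.png",np.hstack([cv2.imread("pics/fit0.png")[:600,:420],cv2.imread("pics/fit1.png")[:600,:380]]))
E
```

```text
[np.float64(1236.0), np.float64(706.0)]
rack [0.5613 0.0824 1.6321] 0.632422405507029
(array([0.55874182, 0.08554613, 1.63043649]), np.float64(0.3984040865537153))
(array([0.56502923, 0.05232614, 1.63620362]), np.float64(0.5558740209965005))
cart [ 0.5775 -0.0582  1.5353] 0.07139830840641126
cart [ 0.5775 -0.0582  1.5353] 0.07163386987214007
cart [ 0.5775 -0.0582  1.5351] 0.06941599051653272
(array([ 0.57460793, -0.05934008,  1.52080307]), np.float64(0.0408676658883784))
(array([ 0.57967204, -0.05818488,  1.55959352]), np.float64(0.05304045668900471))
in rack -0.14127376889160279 -0.0076062177586058086 -0.09696631613786244
yellow [ 0.59444836 -0.24349255  0.        ]
yellow [ 0.62624903 -0.28169488  0.        ]
yellow [ 0.53930758 -0.24000305  0.        ]
```

View pics/fit.png

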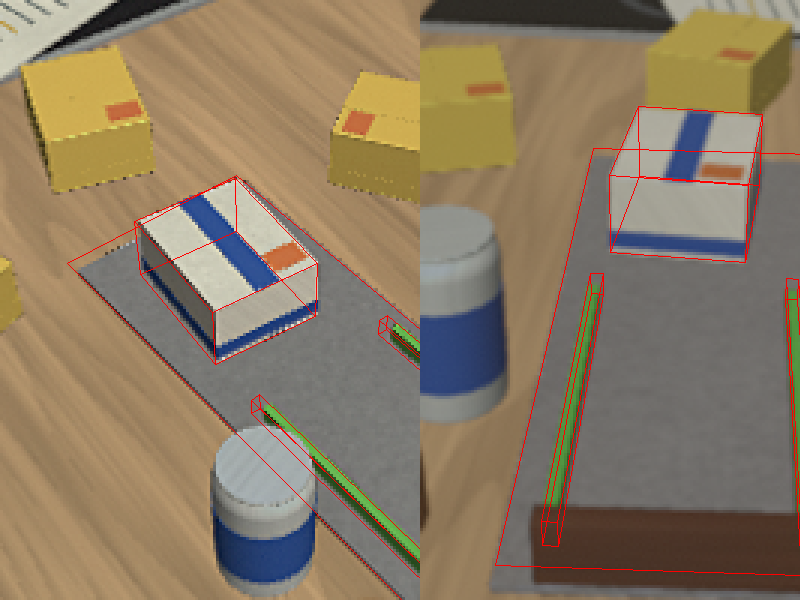

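The carton outline fits well in both views. The rail fit is pulled short along the lane by the tin and stop hiding parts of the rails. I'll refit with those masked out, and take a wrist view from above.

```bash
cat >> look.py <<'E'
STOP=[(.21,.225,-.0685,.0685,.006,.046)]
TIN=[.698,.163]; VIAL=[.702,.284]
def render_vis(p,pose,occl=()):
    m=render(p,pose,RAILS); o=render(p,pose,STOP)
    return m*(1-o)
def fitrack(pics,pose,tin=True,cart=None):
    S=np.array([.01,.01,.05]); pose=np.array(pose,float); G=[green(p) for p in pics]; K=[]
    for p in pics:
        k=np.zeros((400,640))
        for (x,y),r,h in((TIN,.036,.112),(VIAL,.022,.077)):
            k=np.maximum(k,render(p,[x,y,0],[(-r,r,-r,r,0,h)]))
        if cart is not None: k=np.maximum(k,render(p,cart,CART))
        K.append(cv2.dilate(k,np.ones((3,3)))<.01)
    f=lambda v:sum((abs(render_vis(p,pose+v*S)-g)*k).sum()/(g*k).sum() for p,g,k in zip(pics,G,K))/len(pics)
    r=minimize(f,np.zeros(3),method="Nelder-Mead",options=dict(initial_simplex=np.vstack([np.zeros(3),np.eye(3)*1.5]),maxiter=250,xatol=.005,fatol=1e-5))
    return pose+r.x*S,r.fun
def Q(yaw): return [0,np.cos(yaw/2),np.sin(yaw/2),0]   # tool down, jaw line = across direction yaw
def inrack(rk,ct):
    c,s=np.cos(rk[2]),np.sin(rk[2]); d=np.array(ct[:2])-rk[:2]; return np.array([c*d[0]+s*d[1],-s*d[0]+c*d[1],ct[2]-rk[2]])
E
python3 - <<'E'
from look import *
P=[manip.snapshot(c) for c in("scene","side")]
rk,e=fitrack(P,[.56,.094,1.63]); print(rk.round(4),e)
for i in(0,1): print(fitrack(P[i:i+1],rk))
for y in(1.63,1.63+2*np.pi):
  print(manip.ik([.56,-.0,.33],Q(y)),manip.ik([.58,-.15,.04],Q(y)),manip.ik([.56,.16,.04],Q(y)))
manip.move_to([.555,.02,.36],Q(1.63))
p=manip.snapshot("wrist"); save(p,"w0"); print(np.round(p["T"],3).tolist(), manip.read_state()["time_s"])
E
```

```text
[0.5607 0.0962 1.6351] 0.4089689812192189
(array([0.55870451, 0.09367331, 1.6368082 ]), np.float64(0.29048340776945053))
(array([0.56147444, 0.09690587, 1.63075014]), np.float64(0.3694172880419774))
[-0.18168968  0.61467421  0.24714006  1.40002745 -0.15546974  1.14592646
  0.14530146] [ 0.20372805  1.03294467 -0.00827013  1.56139461  0.01364859  0.54730981
  0.24703982] [-0.36725627  1.02004731  0.06860238  1.62793824 -0.12263542  0.4978142
 -0.16423627]
[-0.18168968  0.61467421  0.24714006  1.40002745 -0.15546974  1.14592646
  0.14530146] [ 0.20372805  1.03294467 -0.00827013  1.56139461  0.01364859  0.54730981
  0.24703982] [-0.36725627  1.02004731  0.06860238  1.62793824 -0.12263542  0.4978142
 -0.16423627]
[[0.998, 0.057, 0.019, 0.552], [0.06, -0.952, -0.299, 0.098], [0.001, 0.3, -0.954, 0.486], [0.0, 0.0, 0.0, 1.0]] 3.3917
```

View pics/w0.png

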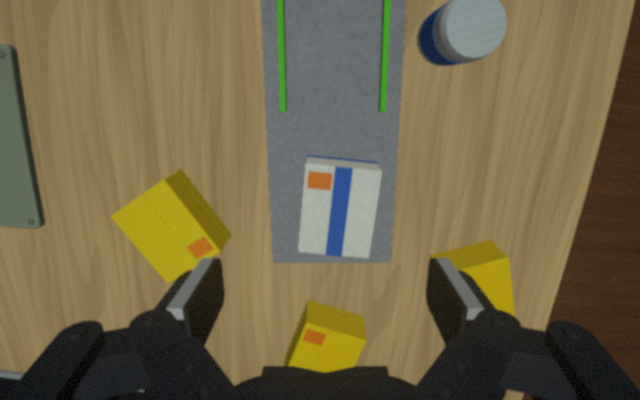

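The wrist view is unobstructed: rail ends near (283,110) and (384,110), and the carton at about (340,210), turned clockwise. I'll fit both in this view.

Run:
```python
from look import *
p=manip.snapshot("wrist"); P=[p,manip.snapshot("scene"),manip.snapshot("side")]
rw,e=fitrack([p],[.56,.094,1.635]); print("rack wrist",rw.round(4),e)
ra,e=fitrack(P[:1]+P[2:],rw); print("rack w+side",ra.round(4),e)
ct=np.array([.5775,-.0582,1.535])
for _ in range(2): M=[grab(p,ct)]; ct,e=fit([p],M,ct,CART)
print("cart wrist",ct.round(4),e, inrack(rw,ct).round(4))
draw(p,rw,ct,"fw",(220,20,420,270),2)
for c in (rw,): 
  k=proj(p,box(c,-.255,.225,-.09,.09,.006,.006)); print(k.round(0).tolist())
```

```text
rack wrist [0.5624 0.1042 1.6306] 0.2818873195716281
rack w+side [0.5627 0.0972 1.6346] 0.3281211140350082
cart wrist [ 0.5789 -0.0576  1.5298] 0.03487521908777456 [-0.1625 -0.0068 -0.1008]
[[390.0, 257.0], [390.0, 257.0], [272.0, 257.0], [272.0, 257.0], [411.0, -117.0], [411.0, -117.0], [256.0, -118.0], [256.0, -118.0]]
```

View pics/fw.png

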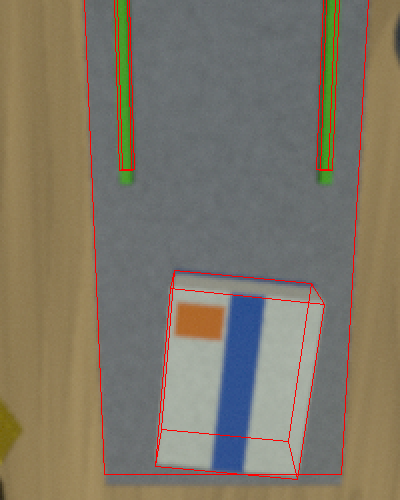

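The rails' lateral fit is good; along the lane, the rail ends and board edge put the rack at y≈0.0975. The carton is then at about (-157, -7) mm and -0.10 rad in the rack frame, so its back centre is already on the centre line. The plan is to push along y=0 with two fingers while turning the gripper from -0.1 to 0, then recheck before the mouth.

```bash
cat >> look.py <<'E'
RK=np.array([.5624,.0975,1.6315])
def tcp(x,y,yaw,z,rk=RK):
    c,s=np.cos(rk[2]),np.sin(rk[2]); return [rk[0]+c*x-s*y,rk[1]+s*x+c*y,z],Q(rk[2]+yaw)
def st(t=""):
    s=manip.read_state(); print(t,round(s["time_s"],1),"tcp in rack",inrack(RK,[*s["tcp_pos"][:2],RK[2]]).round(4)[:2],"z",s["tcp_pos"][2].round(4),"F",s["ft_force"].round(1))
def see(guess):
    p=manip.snapshot("wrist"); rw,e1=fitrack([p],RK,cart=guess); ct=np.array(guess,float)
    for _ in range(2): ct,e=fit([p],[grab(p,ct)],ct,CART)
    print("rack",rw.round(4),round(e1,3),"cart in RK",inrack(RK,ct).round(4),"in rw",inrack(rw,ct).round(4),round(e,3)); return p,rw,ct
E
python3 - <<'E'
from look import *
manip.gripper_to(.6)
manip.move_to(*tcp(-.258,.003,-.1,.16)); manip.move_l(*tcp(-.258,.003,-.1,.036),vel=.1); st("down")
print(manip.move_l(*tcp(-.205,-.001,-.1,.036),vel=.02,force_limit=1.5)); st("contact")
E
```

```text
down 6.4 tcp in rack [-0.2581  0.0028] z 0.0365 F [-1.3 -0.   0.6]
True
contact 8.0 tcp in rack [-0.227   0.0008] z 0.0357 F [-0.3 -0.9 -0.2]
```

Run:
```python
from look import *
manip.move_l(*tcp(-.155,0,0,.036),vel=.03); st("pushed")
manip.move_l(*tcp(-.18,0,0,.036),vel=.05); manip.move_l(*tcp(-.18,0,0,.16),vel=.15); manip.move_to(*tcp(-.07,0,0,.36)); st()
g,_=tcp(-.085,0,0,0); p,rw,ct=see([*g[:2],RK[2]]); draw(p,rw,ct,"fw2",(220,0,420,270),2)
```

```text
pushed 10.5 tcp in rack [-0.1551  0.    ] z 0.036 F [-0.2 -2.4 -0.9]
 13.1 tcp in rack [-0.0706  0.0002] z 0.3585 F [-0.6 -0.5 -0.3]
rack [0.5627 0.0965 1.6314] 0.249 cart in RK [-0.0816 -0.0012  0.0001] in rw [-0.0806 -0.001   0.0002] 0.025
```

View pics/fw2.png

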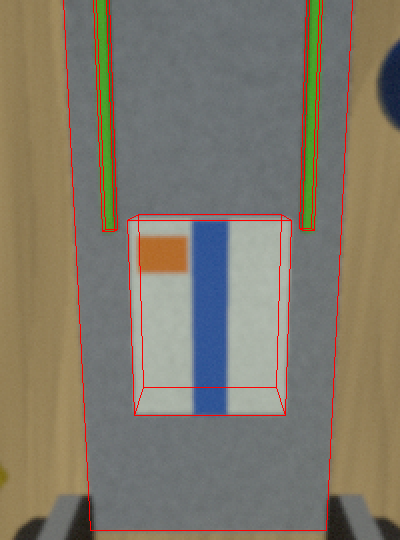

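The carton is straight and centred at the mouth (1 mm off), and the overlay matches the picture. Now the straight push home.

Run:
```python
from look import *
y=-.0005
manip.move_to(*tcp(-.19,y,0,.16)); manip.move_l(*tcp(-.19,y,0,.036),vel=.1)
manip.move_l(*tcp(-.16,y,0,.036),vel=.05); manip.move_l(*tcp(-.05,y,0,.036),vel=.04); st("mid")
manip.move_l(*tcp(.062,y,0,.036),vel=.04); st("near")
print(manip.move_l(*tcp(.085,y,0,.036),vel=.015,force_limit=7)); st("stop")
manip.move_l(*tcp(.045,y,0,.036),vel=.05); manip.move_l(*tcp(.045,y,0,.16),vel=.15); manip.move_to(*tcp(.12,0,0,.36)); st()
g,_=tcp(.15,0,0,0); p,rw,ct=see([*g[:2],RK[2]]); draw(p,rw,ct,"fw3",(200,0,440,290),2)
```

```text
mid 19.1 tcp in rack [-0.0501 -0.0005] z 0.036 F [-0.3 -1.8  0. ]
near 22.0 tcp in rack [ 0.062  -0.0005] z 0.036 F [-0.9 -2.7 -0.3]
True
stop 22.9 tcp in rack [ 0.0739 -0.0003] z 0.0358 F [-0.1 -1.5  1.3]
 25.5 tcp in rack [1.198e-01 1.000e-04] z 0.3588 F [0.5 0.3 0.1]
rack [0.5628 0.0964 1.6312] 0.255 cart in RK [ 0.1485 -0.0011 -0.0008] in rw [ 0.1497 -0.0008 -0.0005] 0.018
```

View pics/fw3.png

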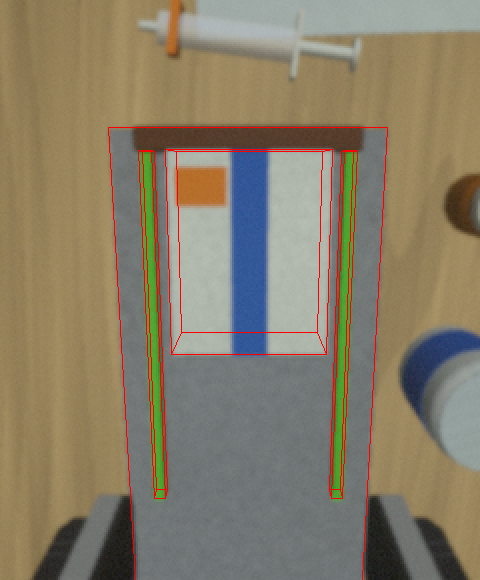

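The carton is home against the stop at x≈149.7 mm, y≈-1 mm and straight. The force stop agrees, the bystanders look undisturbed, and the arm is clear.

```bash
python3 -c "
from cell import manip
manip.hold(.3); print(manip.job_done())"
```

```text
the job is handed in; nothing more can be done
None
```

The job is handed in: by the last wrist picture the carton lies home and straight against the stop, about 1 mm off the centre line, with clear gaps to both rails and the arm clear; the judge's verdict was not returned.

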